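# Pack the sample-preparation kit tray

## Robot

A 6-joint arm with a two-finger parallel gripper is mounted at the origin on a cart in front of the work surface, level with it; the furniture and walls round the work are solid. World frame = base frame: x ahead of the robot, y to its left, z up, the work surface at z = 0. Lengths are in m, angles in rad, forces in N, time in s.
With the tool pointing down it reaches from about 0.3 to 0.825 m from the base axis. Payload 5.4 kg.
Tool frame: the origin (TCP) lies at the very end of the fingers, on their centre line; the grasp point (between the pads) lies 19 mm behind it; z points along the fingers, y is the line along which they close (so a half turn about z gives the same grasp; the last joint's range is limited). The gripper opens to 92 mm and grips with 3 to 60 N. Pads are 20 mm wide; open, the fingers measure 128 mm over their backs; the gripper's body (75 mm by 189 mm) begins 69 mm behind the grasp point.
Start: joints at [1.024, 0.158, 1.597, -0, 1.386, -0.21], TCP at [0.19, 0.543, 0.215] pointing down, gripper open.
Joint ranges: [-2.91, 2.91], [-0.94, 2.29], [0.18, 2.7], [-1.29, 4.43], [0.17, 2.64], [-3, 3]. Speed limits (rad/s): [2.57, 2.57, 3.14, 3.14, 3.14, 3.14].

## Interface

Orientations are given as a rotation vector (axis times angle).
In Python, from workcell import bot gives the robot as it stands. Calls block until the motion is done:
- bot.goto(position, orientation): joint-space move of the TCP to a pose.
- bot.line_to(position, rot=None, max_speed=0.15): straight line of the TCP; rot=None keeps the orientation; max_speed is the mean speed in m/s.
- bot.set_joints(angles): joint-space move.
- bot.set_gripper(opening, newtons=None): opening from 0.0 (shut) to 1.0 (fully open); newtons is the grip in N (None keeps the last); returns when the fingers have stopped.
- bot.hold(seconds).
- bot.inverse_kinematics(position, orientation): joint angles nearest the present ones, or None.
- bot.read_camera(name): name is "scene" or "top" or "wrist"; returns a dict with "pixels" (400x640x3 uint8, blue, green, red), "fx", "fy", "cx", "cy" (pixels), "k1" (the pictures are not rectified: a ray, as slopes to the right and down, at radius r is drawn at 1 + k1 r^2 times it, then the intrinsics apply), "R" (3x3) and "t" (3): a world point X has camera coordinates R X + t. Camera axes: x right, y down, z forward; pixel columns grow to the right and rows downward; lengths in m; the calibration is good to about 2 mm. A picture is of the moment at which its call begins. There is no depth.
A pose or a line that the arm cannot do raises bot.MotionError and nothing moves.
- bot.job_done(): hands the job in; it is judged then, once.
Readings, each from a call of its own:
- bot.current_clock(): time.
- bot.current_joints(): joint angles.
- bot.current_joint_vel(): joint speeds.
- bot.current_effort(): joint torques, N m.
- bot.current_ee_pos(): TCP position.
- bot.current_tool_rot(): TCP orientation.
- bot.current_contact_force(): force on the tool from outside, world axes, zero at the start.
- bot.current_ft_torque(): the same for the moment, N m.
- bot.current_opening(): opening from 0.0 (shut) to 1.0 (fully open).
- bot.current_grip_force(): force on a finger pad.
Only numpy, scipy, OpenCV 4.12 (cv2) and the standard library are available. Lean on these libraries where they do the work, as an engineer would, in place of code of your own. Each camera call takes 0.05 s, during which the arm holds its last target. There are 200 camera calls.

## Task

Pack the grey divided tray for the next sample preparation: the small beaker upright in the middle compartment of the row of three, the tin of stirring bars flat in the largest end compartment of that row, the dropper bottle upright in the smallest end compartment, and the thick marker lying in the long slot, each resting on the tray floor. Set the glass down, do not drop it. Leave the look-alikes where they are: the larger beaker, the bench timer and the slim grey pen.

Things in the scene. Friction and masses are not known exactly. Their poses are not given: they have to be found in the camera images.
- tray: Fixed grey tray, 176 (x) x 248 (y) x 24 mm; floor, walls, dividers 4 mm. Origin: centre of underside, z up, any yaw. Inside sizes and centres in its frame, mm: long slot 66 x 240 at (-51, 0), small white lug outside it on the -x wall; row of three, each 98 in x, centred at x +35: largest, 88 in y, at y -76 (tin); middle, 80, at y +12 (small beaker); smallest, 64, at y +88 (dropper bottle).
- tin: Tin of stirring bars: plain whitish flat box with a lid, 43 (x) x 63 (y) x 16 mm (z), about 50 g. Origin: centre of the underside. Belongs in the tray, flat, lid up; the 88 mm compartment takes it best with its 63 mm side along the tray's y.
- timer: Look-alike of the tin, to be left: whitish bench timer with a display and three keys, 62 x 66 x 16 mm, loose. Origin: centre of the underside.
- beaker_100: Small beaker, clear glass, empty, standing: body 50 mm in diameter, rim 54 mm at the top (pouring lip reaches 30 mm out on its -y side), 70 mm high, about 90 g. Origin: centre of the underside, z up. Belongs in the tray. Can be gripped round the body from above.
- beaker_250: Look-alike of the small beaker, to be left: larger glass beaker, 72 mm in diameter, 92 mm high, partly filled with pale matter, loose. Origin: centre of the underside.
- oil_bottle: Dropper bottle of brown glass with a dropper cap, standing: body 29 mm in diameter and 44 mm high (grips like a square of 25 x 24 mm with sides along its x and y), cap above it about 14 mm wide, 77 mm high in all, about 40 g. Origin: centre of the underside, z up. Belongs in the tray.
- marker: Thick marker with a cap, lying: 17 mm in diameter, 132 mm long along its y, about 20 g; it does not roll by itself; balances about 20 mm from the middle towards its +y end, the best place to grip it. Origin: midway along it, on the underside as first laid (8 mm below its axis). Belongs in the tray.
- pen_grey: Look-alike of the marker, to be left: slim grey ball pen, 10 mm thick, 144 mm long along its y, loose. Origin: midway along it, on the underside. (Behind and right of the work, right of y -0.25 m and beyond x 0.5 m, a tall fixed microscope stands next to the arm at its start: swing to the front before reaching out.)

How it is judged:
At the end, for the whole second after the job is handed in: Tin flat, small beaker and dropper bottle upright (within 0.12 rad), marker along the slot (within 0.35 rad), each wholly inside its own compartment and on the tray floor (within 5 mm; marker, whichever side is down), released, at rest; large beaker, timer, slim pen within 20 mm of their start (x of tin in the frame of tray between 0.005 and 0.065 m and y of tin in the frame of tray between -0.101 and -0.051 m and z of tin in the frame of tray between -0.001 and 0.009 m and angle between each of tin, beaker_100, oil_bottle's own z axis and vertical below 0.12 rad and linear speed of each of tin, beaker_100, oil_bottle, marker below 0.02 m/s and angular speed of each of tin, beaker_100, oil_bottle, marker below 0.3 rad/s and x of beaker_100 in the frame of tray between 0.006 and 0.064 m and y of beaker_100 in the frame of tray between -0.008 and 0.032 m and z of beaker_100 in the frame of tray between -0.001 and 0.009 m and x of oil_bottle in the frame of tray between -0.005 and 0.075 m and y of oil_bottle in the frame of tray between 0.065 and 0.111 m and z of oil_bottle in the frame of tray between -0.001 and 0.009 m and x of marker in the frame of tray between -0.078 and -0.024 m and y of marker in the frame of tray between -0.056 and 0.056 m and z of marker in the frame of tray between -0.001 and 0.022 m and angle between the y axis of marker and the y axis of tray, either way round below 0.35 rad and distance of each of beaker_250, timer, pen_grey from where it was at the start of the episode below 0.02 m); the robot touches nothing.
It fails at once if the large beaker is shifted by 20 mm or more (distance of beaker_250 from where it was at the start of the episode above 0.02 m).
It fails at once if the bench timer is shifted by 20 mm or more (distance of timer from where it was at the start of the episode above 0.02 m).
It fails at once if the slim pen is shifted by 20 mm or more (distance of pen_grey from where it was at the start of the episode above 0.02 m).
It fails at once if the small beaker (glass) falls free: in the air above 35 mm and touched by nothing (contact force between beaker_100 and anything else below 0.01 N and height (world z) of beaker_100 above 0.035 m).
It fails at once if the dropper bottle (glass) falls free: in the air above 35 mm and touched by nothing (contact force between oil_bottle and anything else below 0.01 N and height (world z) of oil_bottle above 0.035 m).
It also fails if it takes over 106 s, if anything falls off the work surface, if the arm or the gripper's body presses on something with over 40 N, if the wrist force passes 120 N, or if a joint passes its speed limit or range.

## Working session

There is one attempt and no reset: what is moved stays moved. The work goes in short steps, each a Python script; the robot and the scene stay as the last script left them, time stands still between calls to the robot, and variables do not carry over. Pictures are saved under pics/ and viewed, at most 14 in all, crops included, and the job is handed in when it is done.

```bash
mkdir -p pics; ls; cat > h.py <<'E'
import numpy as np, cv2
from workcell import bot
def ray(c,uv):
    K=np.array([[c['fx'],0,c['cx']],[0,c['fy'],c['cy']],[0,0,1.]])
    p=cv2.undistortPoints(np.array([[uv]],float),K,np.array([c['k1'],0,0,0,0.]))[0,0]
    R=np.array(c['R']);d=R.T@np.array([p[0],p[1],1.]);return -R.T@np.array(c['t']),d/np.linalg.norm(d)
def onz(c,uv,z):
    o,d=ray(c,uv);return o+d*(z-o[2])/d[2]
def tri(c1,u1,c2,u2):
    a,d=ray(c1,u1);b,e=ray(c2,u2)
    s=np.linalg.lstsq(np.stack([d,-e],1),b-a,rcond=None)[0]
    p,q=a+s[0]*d,b+s[1]*e;return (p+q)/2,np.linalg.norm(p-q)
def proj(c,X):
    R=np.array(c['R']);p=R@np.array(X)+np.array(c['t']);x,y=p[:2]/p[2];f=1+c['k1']*(x*x+y*y)
    return np.array([c['fx']*x*f+c['cx'],c['fy']*y*f+c['cy']])
def save(c,n): cv2.imwrite(f'pics/{n}.png',c['pixels']); np.save(f'pics/{n}.npy',c,allow_pickle=True)
def load(n): return np.load(f'pics/{n}.npy',allow_pickle=True).item()
E
python3 - <<'E'
from h import *
for n in("scene","top","wrist"):
    c=bot.read_camera(n);save(c,n);print(n,c['fx'],c['k1'],np.round(-np.array(c['R']).T@np.array(c['t']),3),np.round(np.array(c['R'])[2],2))
print(bot.current_tool_rot(),bot.current_clock())
E
```

```text
pics
scene 432.8809908444494 -0.12056407321116873 [-0.04  -0.484  0.726] [ 0.55  0.51 -0.66]
top 377.18570612870417 -0.07506424618384211 [0.362 0.041 0.979] [ 0.19 -0.03 -0.98]
wrist 322.23069560244255 0.0037228735733802983 [0.122 0.566 0.385] [ 0.24 -0.09 -0.97]
[-5.26509539e-01 -3.09665833e+00  1.99872376e-03] 0.15
```

View pics/top.png

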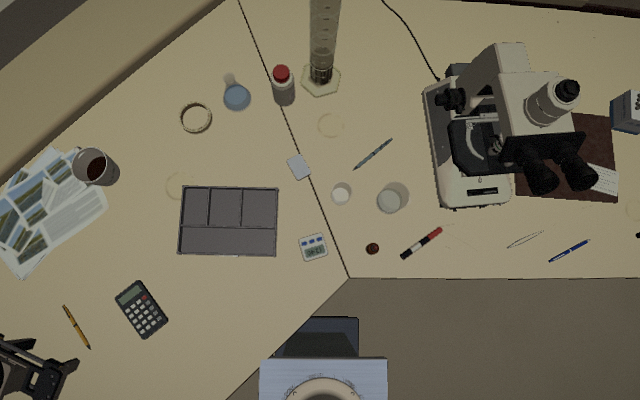

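View pics/scene.png

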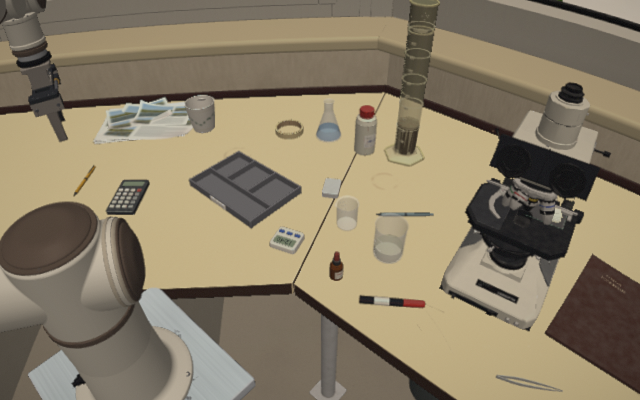

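The top view shows the tray at about (178-278, 186-256), with the slot at the bottom and the largest cell on the right. The tin is at (299,167), small beaker (341,193), large beaker (390,200), bottle (373,249), marker (422,242), timer (314,247) and pen (372,154). The scene view agrees, and the lug is at (217,201).

```bash
python3 - <<'E'
from h import *
t=load('top');s=load('scene')
a=cv2.resize(t['pixels'][140:265,170:450],None,fx=2.85,fy=2.85,interpolation=3)
cv2.imwrite('pics/topc.png',a[:,:800])
b=cv2.resize(s['pixels'][140:315,180:445],None,fx=3,fy=3,interpolation=3);cv2.imwrite('pics/scenec.png',b)
for n,u,z in [('tin',(299,167),.016),('b100',(341,193),0.035),('b250',(390,201),.046),('bot',(373,249),.06),('mk0',(402,256),.008),('mk1',(441,229),.008),('timer',(314,247),.016),('pen0',(354,169),.005),('pen1',(391,139),.005),('trayTL',(182,186),.024),('trayTR',(278,187),.024),('trayBR',(277,256),.024),('trayBL',(178,254),.024)]: print(n,onz(t,u,z).round(3))
E
```

```text
tin [0.632 0.071 0.016]
b100 [ 0.56  -0.039  0.035]
b250 [ 0.54  -0.163  0.046]
bot [ 0.417 -0.116  0.06 ]
mk0 [ 0.403 -0.2    0.008]
mk1 [ 0.475 -0.306  0.008]
timer [0.423 0.027 0.016]
pen0 [ 0.633 -0.076  0.005]
pen1 [ 0.721 -0.179  0.005]
trayTL [0.572 0.372 0.024]
trayTR [0.575 0.123 0.024]
trayBR [0.398 0.12  0.024]
trayBL [0.397 0.368 0.024]
```

View pics/topc.png

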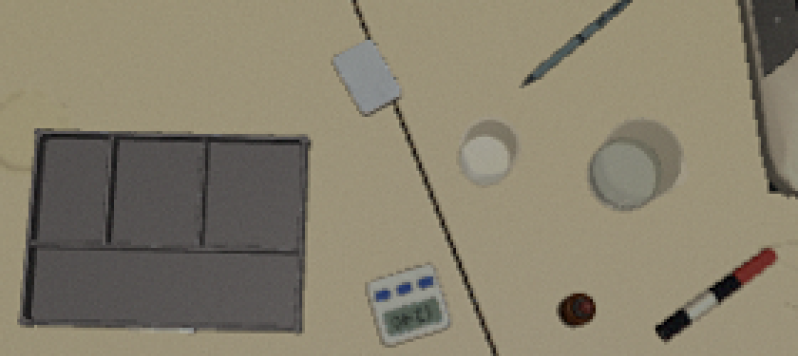

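View pics/scenec.png

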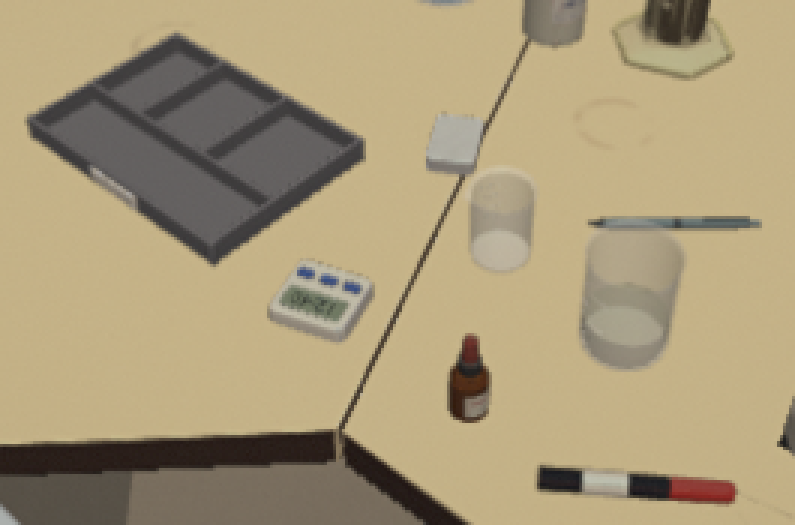

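The crops confirm it: lug on the base side, so tray yaw is about 0. The tray corners span 177 x 248 mm, which matches its size. The tin's long side points at roughly 30°, and the marker's red end is towards the microscope. Next I'll triangulate from these two views and collect two wrist views.

```bash
cat >> h.py <<'E'
from scipy.spatial.transform import Rotation as Ro
def down(deg,tilt=0):
    "closing axis at world angle deg; tilt (deg) about tool x"
    p=np.radians(deg);y=np.array([np.cos(p),np.sin(p),0]);z=np.array([0,0,-1.]);x=np.cross(y,z)
    return (Ro.from_matrix(np.stack([x,y,z],1))*Ro.from_euler('x',tilt,degrees=True)).as_rotvec()
E
python3 - <<'E'
from h import *
t=load('top');s=load('scene')
T=lambda x,y:(170+x/2.85,140+y/2.85); S=lambda x,y:(180+x/3,140+y/3)
for n,a,b in [('trayTL',(38,130),(177,36)),('trayTR',(308,139),(362,150)),('trayBR',(300,332),(213,258)),('trayBL',(22,325),(30,122)),
 ('tin',(366,77),(456,138)),('capTop',(577,307),(470,338)),('b100base',(485,160),(500,252)),('mkb',(664,330),(540,480)),('mkr',(772,256),(732,492)),('b250base',(625,173),(623,332))]:
    p,e=tri(t,T(*a),s,S(*b));print(n,p.round(4),'gap',round(e,4))
print('scope',onz(t,(445,208),0).round(3),onz(t,(428,90),0).round(3))
try:
    bot.goto([0.40,0.12,0.26],down(90));save(bot.read_camera('wrist'),'w1')
    bot.goto([0.42,-0.08,0.26],down(90));save(bot.read_camera('wrist'),'w2')
except bot.MotionError as e: print(e)
print(bot.current_clock(),bot.current_joints())
E
```

```text
trayTL [0.5756 0.3709 0.0166] gap 0.002
trayTR [0.5735 0.124  0.01  ] gap 0.0008
trayBR [0.3987 0.1241 0.0081] gap 0.004
trayBL [0.3997 0.3697 0.0175] gap 0.0055
tin [0.634  0.071  0.0141] gap 0.0041
capTop [ 0.4226 -0.1158  0.0692] gap 0.0077
b100base [ 0.5589 -0.0401  0.0029] gap 0.0012
mkb [ 0.4028 -0.2019  0.0084] gap 0.003
mkr [ 0.473  -0.3048  0.0132] gap 0.002
b250base [ 0.5466 -0.1682  0.0116] gap 0.0019
scope [ 0.533 -0.323  0.   ] [ 0.875 -0.291  0.   ]
2.8 [-4.69900593e-01 -2.71875218e-01  1.91966970e+00  6.15699124e-04
  1.49408975e+00 -2.04239337e+00]
```

View pics/w1.png

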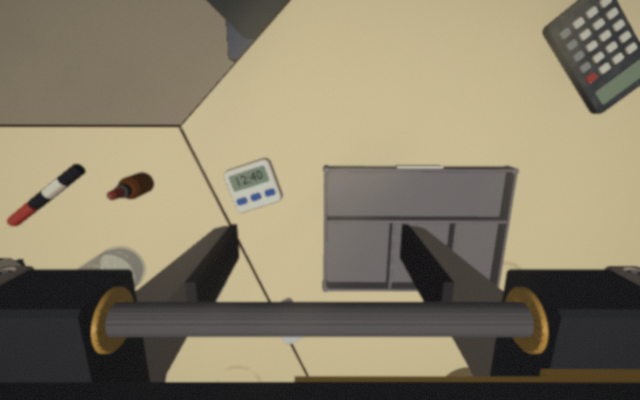

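View pics/w2.png

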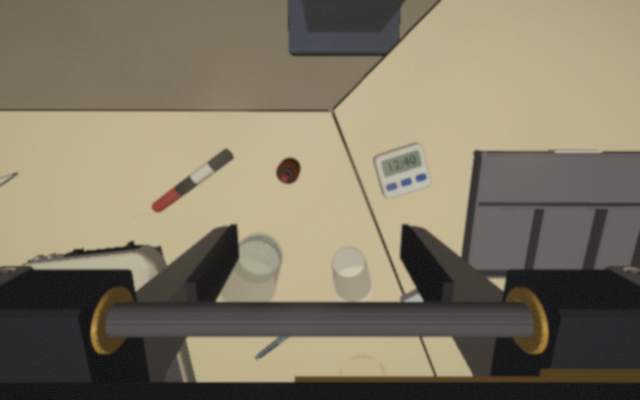

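w1 shows the tray with rim corners near (324,167), (517,168), (499,290) and (324,290), the marker from (83,170) to (12,220), and the bottle at (130,187). w2 shows the marker from (228,153) to (157,207), the bottle cap at (287,172), and the small beaker with its base at (350,262) and rim near (352,285). Next come precise masks.

```bash
cat > m.py <<'E'
from h import *
I={n:load(n) for n in('top','scene','w1','w2')}
def blob(n,roi,f):
    x0,y0,x1,y1=roi;im=cv2.GaussianBlur(I[n]['pixels'],(3,3),0)[y0:y1,x0:x1]
    hsv=cv2.cvtColor(im,cv2.COLOR_BGR2HSV).astype(int);b=im.astype(int)
    m=cv2.morphologyEx(f(hsv,b).astype(np.uint8),cv2.MORPH_OPEN,np.ones((2,2),np.uint8))
    c=max(cv2.findContours(m,0,cv2.CHAIN_APPROX_NONE)[0],key=cv2.contourArea).reshape(-1,2)+[x0,y0]
    return c.astype(np.float32)
flat=lambda n,c,z:np.array([onz(I[n],p,z)[:2] for p in c],np.float32)
def rect(n,c,z):
    (cx,cy),(w,h),a=cv2.minAreaRect(flat(n,c,z)*1000);return f'{n} c=({cx:.1f},{cy:.1f}) size=({w:.1f},{h:.1f}) ang={a:.1f}'
def ctr(c):
    (x,y),_,_=cv2.minAreaRect(c);return (x,y)
lowsat=lambda h,b:(h[...,1]<50)
E
python3 - <<'E'
from m import *
dark=lambda h,b:(b[...,1]<b[...,1].max()*0+125)&(h[...,1]<75)
for n,roi,z in[('top',(165,175,290,265),.024),('w1',(305,155,535,298),.024)]:
    c=blob(n,roi,dark);print('tray',rect(n,c,z))
tt=blob('top',(284,148,316,185),lowsat);ts=blob('scene',(318,172,345,203),lambda h,b:(h[...,1]<50)&(h[...,2]>140))
print('tin',rect('top',tt,.016),rect('scene',ts,.016))
for n,roi in[('top',(296,228,332,264)),('w1',(215,150,290,220)),('w2',(365,135,440,205))]:
    print('timer',rect(n,blob(n,roi,lambda h,b:h[...,1]<60),.012))
notb=lambda h,b:(h[...,2]<110)|((h[...,1]>140)&((h[...,0]<12)|(h[...,0]>168)))|(h[...,1]<45)
M={}
for n,roi in[('top',(394,222,450,264)),('w1',(2,155,95,232)),('w2',(145,140,240,218)),('scene',(352,290,430,312))]:
    M[n]=blob(n,roi,notb);print('marker',rect(n,M[n],.009))
for a,b in[('top','w2'),('top','w1'),('w1','w2'),('top','scene')]:print('mk tri',a,b,tri(I[a],ctr(M[a]),I[b],ctr(M[b])))
brown=lambda h,b:(h[...,2]<110)
B={}
for n,roi in[('top',(360,236,385,260)),('w1',(100,165,160,210)),('w2',(270,150,308,192)),('scene',(325,248,350,285))]:
    B[n]=blob(n,roi,brown);print('bottle',n,cv2.boundingRect(B[n].astype(np.int32)),ctr(B[n]))
E
```

```text
tray top c=(483.0,244.7) size=(253.2,179.4) ang=89.8
tray w1 c=(491.1,275.5) size=(186.9,296.6) ang=0.0
tin top c=(630.8,69.7) size=(67.1,46.9) ang=30.1 scene c=(631.7,65.4) size=(64.9,42.8) ang=30.3
timer top c=(426.8,28.5) size=(89.3,90.0) ang=1.1
timer w1 c=(426.6,32.7) size=(62.8,68.1) ang=18.1
timer w2 c=(426.6,31.1) size=(66.1,69.3) ang=18.5
marker top c=(435.7,-253.1) size=(17.9,132.9) ang=35.1
marker w1 c=(440.9,-249.0) size=(16.1,138.4) ang=35.4
marker w2 c=(441.1,-248.9) size=(14.3,132.8) ang=35.4
marker scene c=(438.9,-254.1) size=(19.5,130.0) ang=35.5
mk tri top w2 (array([ 0.43617319, -0.24634888,  0.01976437]), np.float64(0.006672932336712659))
mk tri top w1 (array([ 0.43839301, -0.25303933,  0.00413664]), np.float64(0.00593228377985756))
mk tri w1 w2 (array([ 0.43998847, -0.24757169,  0.00926196]), np.float64(0.0003241034869995295))
mk tri top scene (array([ 0.43645109, -0.25349447,  0.01035863]), np.float64(0.0037149947872282133))
bottle top (367, 244, 13, 12) (373.0, 249.5)
bottle w1 (111, 174, 43, 26) (131.9482879638672, 188.1206817626953)
bottle w2 (278, 159, 23, 25) (289.5999755859375, 170.70001220703125)
bottle scene (331, 255, 13, 26) (337.0, 267.5)
```

```bash
python3 - <<'E'
from h import *
w=load('w2')['pixels'];v=load('w1')['pixels'];t=load('top')['pixels'];s=load('scene')['pixels']
r=lambda im,x0,y0,w_,h_,W=400,H=300:cv2.resize(im[y0:y0+h_,x0:x0+w_],(W,H),interpolation=3)
a=np.hstack([r(w,320,230,80,60+15-15),r(w,262,145,80,60)]);b=np.hstack([r(s,320,195,80,60),r(s,300,240,80,60)])
cv2.imwrite('pics/mix.png',np.vstack([a,b]))
E
```

```text
(no output)
```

View pics/mix.png

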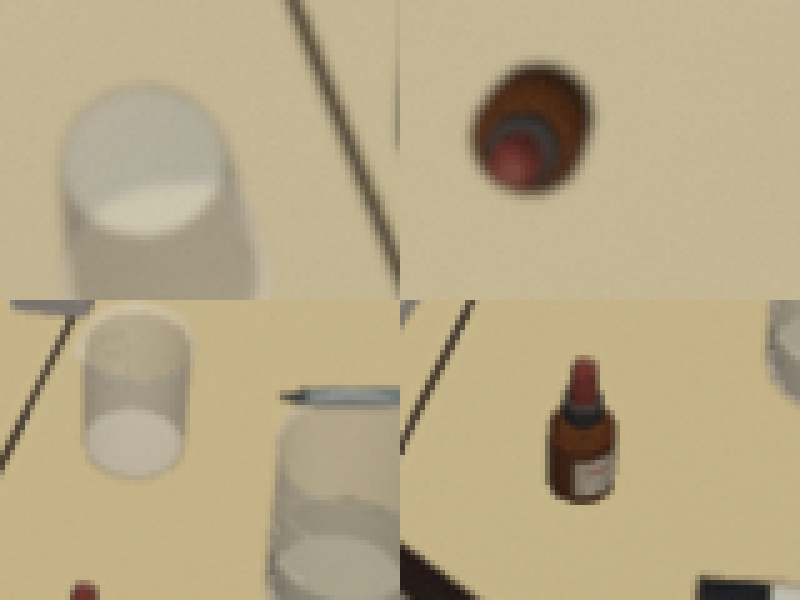

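In the mix, the small beaker's lip points to the left in the scene view, at a world bearing of about 130°. The bottle's label faces about 245°, so its sides lie near -24° and 66°. The wrist views agree with each other to 0.3 mm and give a marker axis height of 9.3 mm. The top and scene cameras are about 5 mm off them, so I'll rely on wrist views and take two more, over the tray and the tin.

```bash
python3 - <<'E'
from h import *
bot.goto([0.54,0.02,0.24],down(110));save(bot.read_camera('wrist'),'w4')
bot.goto([0.36,0.24,0.28],down(90));save(bot.read_camera('wrist'),'w3')
print(bot.current_clock())
a=load('w3')['pixels'];b=load('w4')['pixels']
cv2.imwrite('pics/w34.png',np.hstack([cv2.resize(a[:300],(400,375//2*2)),cv2.resize(b[:300],(400,374))]))
E
```

```text
4.6833
```

View pics/w34.png

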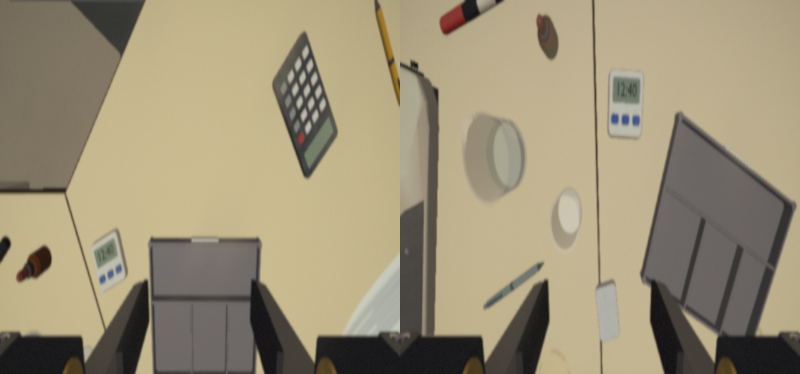

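w34 shows two views. On the left (w3), the tray's front rim corners are at about (243,193) and (415,193) in full pixels. On the right (w4), three tray corners are at about (448,91), (629,164) and (389,220), with the tin at (335,248), the beaker base at (270,172) and the bottle at (235,28).

```bash
python3 - <<'E'
import m
from m import *
for n in('w3','w4'): I[n]=load(n)
dark=lambda h,b:(h[...,1]<60)&(h[...,2]<140)
def quad(n,roi):
    c=blob(n,roi,dark);return c
c4=quad('w4',(380,85,640,270));c1=quad('w1',(305,155,535,292));c3=quad('w3',(230,185,430,262))
def line(n,p,q,c):  # fit image line through contour points near segment pq
    p,q=np.array(p,float),np.array(q,float);d=q-p;L=np.linalg.norm(d);d/=L;r=c-p;s=r@d;o=np.abs(r[:,0]*d[1]-r[:,1]*d[0])
    k=c[(s>.1*L)&(s<.9*L)&(o<4)];v=cv2.fitLine(k,cv2.DIST_HUBER,0,.01,.01).ravel();return np.cross([*v[2:],1],[*(v[2:]+v[:2]*100),1]),len(k)
def X(a,b):
    x=np.cross(a[0],b[0]);return x[:2]/x[2]
A,B,C=(448,91),(629,164),(389,220)
f4,l4=line('w4',A,B,c4),line('w4',A,C,c4);p4=X(f4,l4)
f1,l1=line('w1',(324,167),(517,168),c1),line('w1',(324,167),(324,290),c1);p1=X(f1,l1)
f3,l3,r3=line('w3',(243,193),(415,193),c3),line('w3',(243,193),(245,255),c3),line('w3',(415,193),(412,225),c3);p3,q3=X(f3,l3),X(f3,r3)
print('corners px',p4,p1,p3,q3,[z[1] for z in(f4,l4,f1,l1,f3,l3,r3)])
for n,p in(('w4',p4),('w1',p1),('w3',p3),('w3 +y',q3)): print('front -y corner @z0,.024',n,onz(I[n[:2]],p,0)[:2].round(4),onz(I[n[:2]],p,.024)[:2].round(4))
for a,pa,b,pb in(('w4',p4,'w1',p1),('w4',p4,'w3',p3),('w1',p1,'w3',p3)): print('tri',a,b,tri(I[a],pa,I[b],pb))
print('dir w4 front edge',[onz(I['w4'],p,.024)[:2].round(4) for p in(p4,X(f4,(np.cross([629,150,1],[629,170,1]),0)))])
t4=blob('w4',(305,215,365,278),lambda h,b:(h[...,1]<55)&(h[...,2]>110));print('tin',rect('w4',t4,.016),t4.min(0),t4.max(0))
# red cap
red=lambda h,b:((h[...,0]<8)|(h[...,0]>170))&(h[...,1]>110)&(h[...,2]>70)
R={}
for n,roi in(('w1',(100,165,160,210)),('w2',(270,150,308,192)),('w4',(205,5,260,50))):
    c=blob(n,roi,red);R[n]=ctr(c);print('cap',n,R[n],onz(I[n],R[n],.068)[:2].round(4))
for a,b in(('w1','w2'),('w2','w4'),('w1','w4')):print(tri(I[a],R[a],I[b],R[b]))
# beaker base bright ellipse
E={}
for n,roi in(('w2',(328,243,375,290)),('w4',(250,145,295,205)),('top',(326,178,358,212))):
    for dv in (35,):
        c=blob(n,roi,lambda h,b:(h[...,1]<48));e=cv2.fitEllipse(c);E[n]=e[0];print('b100',n,np.round(e,1).tolist() if 0 else e,onz(I[n],e[0],0.003)[:2].round(4))
for a,b in(('w2','w4'),('top','w4')):print(tri(I[a],E[a],I[b],E[b]))
E
```

```text
corners px [444.06003027  89.56353056] [326.33377705 166.79650466] [239.42433612 192.49760919] [418.16083297 193.31141742] [145, 78, 155, 98, 139, 49, 26]
front -y corner @z0,.024 w4 [0.3966 0.1296] [0.401  0.1218]
front -y corner @z0,.024 w1 [0.4016 0.13  ] [0.3974 0.1294]
front -y corner @z0,.024 w3 [0.4033 0.1236] [0.3971 0.1298]
front -y corner @z0,.024 w3 +y [0.4047 0.3817] [0.3985 0.3742]
tri w4 w1 (array([0.39909447, 0.12849502, 0.00768561]), np.float64(0.0034508314249336964))
tri w4 w3 (array([0.39948592, 0.12622244, 0.01206186]), np.float64(0.0016890217182180586))
tri w1 w3 (array([0.39758701, 0.12944466, 0.02257376]), np.float64(0.0002075924975751885))
dir w4 front edge [array([0.401 , 0.1218]), array([0.4017, 0.3675])]
tin w4 c=(634.3,74.5) size=(69.1,45.1) ang=30.4 [313. 225.] [352. 275.]
cap w1 (113.0, 195.0) [ 0.4233 -0.1194]
cap w2 (285.5, 177.5) [ 0.4224 -0.1177]
cap w4 (224.5, 18.0) [ 0.422 -0.119]
(array([ 0.42211839, -0.11737051,  0.07113026]), np.float64(0.0006331102978351307))
(array([ 0.42217148, -0.11781398,  0.07046964]), np.float64(0.0008258023447905132))
(array([ 0.42251268, -0.11800327,  0.07048054]), np.float64(0.0004079129789771283))
b100 w2 ((350.2556457519531, 264.2614440917969), (29.2974796295166, 35.78760528564453), 99.10248565673828) [ 0.5644 -0.0338]
b100 w4 ((272.7660827636719, 171.50950622558594), (34.03487014770508, 42.34440231323242), 154.93057250976562) [ 0.5631 -0.0342]
b100 top ((341.04498291015625, 194.4816436767578), (18.91695213317871, 22.502819061279297), 176.53733825683594) [ 0.563 -0.042]
(array([ 0.56228742, -0.03408817,  0.007011  ]), np.float64(0.0003867422642223414))
(array([ 0.51933492, -0.02188416,  0.20582517]), np.float64(0.006480560149929708))
```

Measured positions, with heights checked:
- **Tray:** centre about (0.485, 0.252), yaw about 0, rim z 22.6 mm.
- **Bottle:** axis (0.422, -0.118), cap z 71 mm.
- **Small beaker:** (0.563, -0.034).
- **Marker:** (0.441, -0.249), closing axis 35.4°.
- **Tin:** (0.636, 0.075), long axis 30.4°.

I'll do the tin first.

```bash
cat >> h.py <<'E'
def pick(x,y,z,ang,open_mm,N,up=.14,tilt=0,hover=.15,v=.15,w=None):
    r=down(ang,tilt);bot.set_gripper(open_mm/92.)
    bot.goto([x,y,hover],r);bot.line_to([x,y,z],max_speed=v)
    bot.set_gripper((w or 0)/92.,N);print('grip mm',round(bot.current_opening()*92,1),'N',bot.current_grip_force())
    bot.line_to([x,y,up],max_speed=v);print('lifted mm',round(bot.current_opening()*92,1),'N',bot.current_grip_force(),'t',bot.current_clock())
def place(x,y,z,ang,open_mm,hover=.15,v=.12):
    bot.goto([x,y,hover],down(ang));print('over mm',round(bot.current_opening()*92,1))
    bot.line_to([x,y,z],max_speed=v);print('F',np.round(bot.current_contact_force(),1))
    bot.set_gripper(open_mm/92.);bot.line_to([x,y,hover]);print('t',bot.current_clock())
E
python3 - <<'E'
from h import *
r0=down(-59.6)
print(bot.inverse_kinematics([.635,.075,.004],r0),bot.inverse_kinematics([.520,.176,.009],down(0)))
bot.goto([.45,.12,.25],down(-59.6))
pick(.635,.075,.004,-59.6,72,20)
place(.520,.176,.009,0,52)
bot.goto([0.40,0.12,0.26],down(90));save(bot.read_camera('wrist'),'w5');print(bot.current_clock())
E
```

```text
[-0.0710666   0.55154682  1.54182074  0.          1.0482251   0.96914964] [ 1.06177933e-01  3.48649192e-01  1.81454703e+00 -4.44089210e-16
  9.78396428e-01  1.06177933e-01]
grip mm 43.4 N 20.000317990779877
lifted mm 42.9 N 19.999871850013733 t 10.7417
over mm 43.1
F [ 0.2  0.3 -1.6]
t 14.3333
15.8667
```

View pics/w5.png

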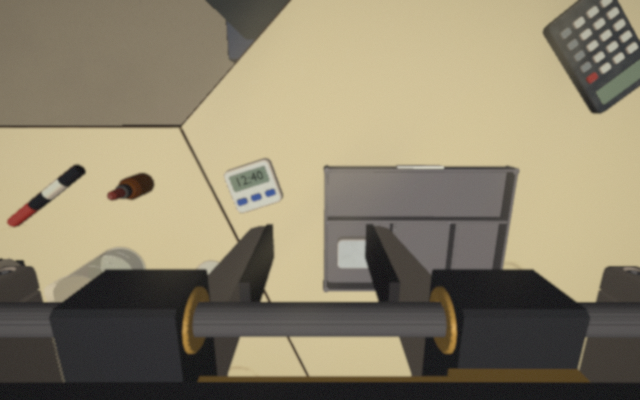

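The tin lies flat in the largest cell, around (352,254). The timer and everything else are unmoved. Now the bottle.

```bash
python3 - <<'E'
from h import *
bot.goto([.40,-.05,.26],down(-24))
pick(.4223,-.118,.012,-24,50,12,up=.16,hover=.18)
place(.520,.340,.017,0,36,hover=.16,v=.1)
bot.goto([0.43,0.10,0.26],down(90));save(bot.read_camera('wrist'),'w6');save(bot.read_camera('scene'),'s6');print(bot.current_clock())
a=load('w6')['pixels'][:300];s=load('s6')['pixels'][110:320,170:450]
cv2.imwrite('pics/c6.png',np.hstack([cv2.resize(s,(400,300)),cv2.resize(a,(400,300))]))
E
```

```text
grip mm 31.7 N 12.000918053090572
lifted mm 32.0 N 11.999617237597704 t 20.8167
over mm 31.8
F [ 0.4 -0.2 -0.6]
t 25.4833
27.325
```

View pics/c6.png

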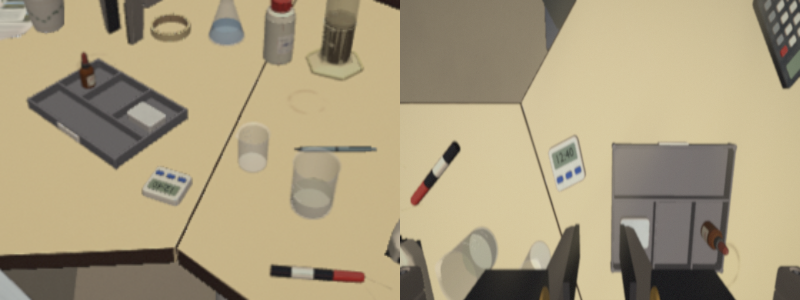

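The bottle stands upright in the smallest cell, and the tin lies flat in the largest. Next is the small beaker, gripped clear of its lip.

```bash
python3 - <<'E'
from h import *
bot.goto([.50,-.01,.24],down(43))
pick(.563,-.034,.023,43,86,15,up=.15,hover=.17,v=.12)
place(.520,.264,.0285,0,66,hover=.16,v=.1)
bot.goto([0.43,0.0,0.27],down(90));save(bot.read_camera('wrist'),'w7');save(bot.read_camera('scene'),'s7');print(bot.current_clock())
a=load('w7')['pixels'][:300];s=load('s7')['pixels'][110:320,170:450]
cv2.imwrite('pics/c7.png',np.hstack([cv2.resize(s,(400,300)),cv2.resize(a,(400,300))]))
E
```

```text
grip mm 51.4 N 14.95281453437201
lifted mm 51.6 N 14.948007599778066 t 32.4917
over mm 51.9
F [-0.2 -0.3 -0.1]
t 36.5667
38.5
```

View pics/c7.png

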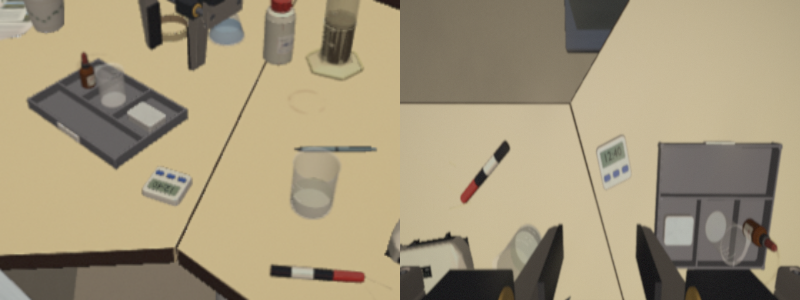

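Beaker, tin and bottle are each in their own cells. Last is the marker. I'll tilt the tool 5° so the gripper body stays away from the large beaker.

```bash
python3 - <<'E'
from h import *
print(bot.inverse_kinematics([.441,-.249,.006],down(35.4,-5)))
pick(.441,-.249,.006,35.4,32,15,up=.15,tilt=-5,hover=.18,v=.1)
bot.goto([.42,.0,.2],down(15))
place(.434,.252,.0105,0,23,hover=.16,v=.1)
bot.goto([0.43,0.0,0.27],down(90));save(bot.read_camera('wrist'),'w8');save(bot.read_camera('scene'),'s8');save(bot.read_camera('top'),'t8');print(bot.current_clock())
a=load('t8')['pixels'][130:280,165:365];s=load('s8')['pixels'][110:320,170:450]
cv2.imwrite('pics/c8.png',np.hstack([cv2.resize(s,(400,300)),cv2.resize(a,(400,300),interpolation=3)]))
E
```

```text
[-0.80991844  0.23718441  1.96791523  0.10807975  0.92683467 -1.4922757 ]
grip mm 16.8 N 14.81913605821319
lifted mm 17.0 N 14.722157480427995 t 44.0417
over mm 17.0
F [ 0.8 -0.2 -0.6]
t 49.1333
51.1333
```

View pics/c8.png

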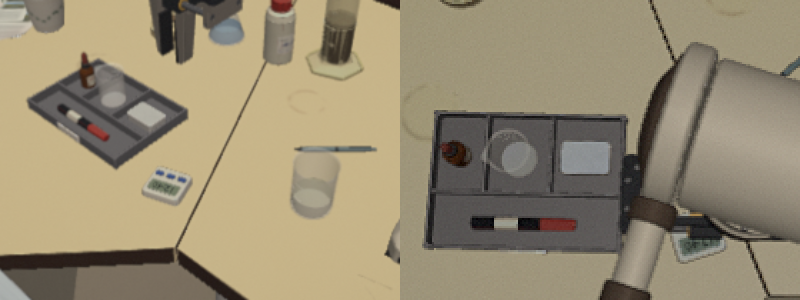

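The top and scene views show all four items inside their compartments: tin flat, glass upright, marker along the slot. The look-alikes are unmoved and the arm is clear, so I'm handing in.

```bash
python3 -c "
from h import *
print(bot.job_done(),bot.current_clock())"
```

```text
the job is handed in; nothing more can be done
the job is handed in; nothing more can be done
```

The tray is packed and the job handed in at about 51 s: the last pictures show the tin, small beaker, dropper bottle and marker each in its own compartment, with the look-alikes left unmoved; no verdict was returned.

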